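# Start up the microscope bench at its three key switches

## Robot

A 6-joint arm with a two-finger parallel gripper is mounted at the origin on the work surface. World frame = base frame: x ahead of the robot, y to its left, z up, the work surface at z = 0. Lengths are in m, angles in degrees, forces in N, time in s.
With the tool pointing down it reaches from about 0.25 to 0.725 m from the base axis. Payload 9.7 kg.
Tool frame: the origin (TCP) lies midway between the tips of the shut fingers; the grasp point (between the pads) lies 19 mm behind it; z points along the fingers, y is the line along which they close (so a half turn about z gives the same grasp; the last joint's range is limited). The gripper opens to 85 mm and grips with 20 to 120 N. Pads are 22 mm wide; open, the fingers measure 114 mm over their backs; the gripper's body (76 mm by 85 mm) begins 54 mm behind the grasp point. The pads swing forward as they close: fully open they stand 13 mm farther back than shut.
Start: joints at [70.474, 4.979, 10.078, 95.1, 0, 90], TCP at [0.184, 0.518, 0.231] pointing down, gripper open.
Joint ranges: [-179.16, 179.16], [-48.56, 103.87], [-65.8, 70.77], [-126.05, 130.52], [-82.76, 87.17], [-180, 180]. Speed limits (degrees/s): [127.2, 127.2, 147.25, 180, 180, 180].

## Interface

Orientations are given as [roll, pitch, yaw] about the fixed x, y, z axes, in that order (R = Rz(yaw) Ry(pitch) Rx(roll)).
In Python, from workcell import readout, imaging, bot, spotter gives the robot as it stands.
- The arm moves only by the shell command python3 -m jog 'ROWS' [FORCE]. ROWS is JSON, a list of rows, each an object with "rotation": the turn, a rotation vector about the world's x, y, z in degrees, a list of three; "translation": the shift along the world's x, y, z in mm, a list of three; "grip": the finger opening in mm, from 0 to 85.4. In form: [{"rotation": [wx, wy, wz], "translation": [dx, dy, dz], "grip": grip}, ...]. A call has 1 to 20 rows; each row is the pose to reach, as a shift and turn from the pose commanded when the call began; what a row does not reach only later rows make up. A row lasts 1/10 s, in which the tool goes at most 50 mm and 8.59 degrees, less where a joint would pass 70% of its speed; a pose out of reach is approached as far as the arm can. A call with a gripper value outside its range is refused whole. The fingers move at their own pace and stop on an object; FORCE is the grip in N (left out, the last holds). Time passes only in rows, so rows that repeat a pose let the fingers close. It gives the time, the measured TCP pose, the force, the opening and the grip force at its end, in the units of the state.
- readout.get_obs(): the state, without advancing time (a new reading comes with each control period).
- imaging.camera(name): name is "side" or "top"; returns (picture, depth): 420x560x3 uint8, red, green, blue; 420x560 float32, m along the optical axis (not along the pixel's ray), 0 where there is no reading.
- imaging.camera_info(name): a dict with "vertical_fov" (degrees; the focal length in pixels is half the picture's height over the tangent of half this angle, whatever the lens; pixels are square), "cx", "cy" (the principal point, pixels), "k1" (the pictures are not rectified: a ray, as slopes to the right and down, at radius r is drawn at 1 + k1 r^2 times it, then the intrinsics apply), "extrinsics" (4x4, takes a point from camera to world coordinates). Camera axes: x right, y down, z forward; pixel columns grow to the right and rows downward; lengths in m; the calibration is good to about 2 mm. A picture is of the moment at which its call begins. camera_info takes no time and is no camera call.
- bot.job_done(): hands the job in; it is judged then, once.
Trained networks look in the newest picture that a camera, given by its name, has taken for a name from the list of things; names that differ only in an ending like _2 or _b are one class to them, and where a whole thing is asked for, a point or a joint stands for the part that bears it (a point fixed in the world has none). Each returns a list of dicts, best first, with "confidence" (0 to 1); they miss things now and then, are a little off and sometimes report something else, mostly with a low value. They report only what shows in the picture. A call takes as long as a camera call. They do not tell look-alikes from the thing itself.
- spotter.spot_in(camera, target): "box" ([centre column, centre row, width, height] in pixels, round what is visible of it).
- spotter.mark_of(camera, target): "uv" ([column, row] in pixels: a listed point, or the origin of a listed thing).
The state is a dict: "time": time; "q": joint angles; "qd": joint speeds; "joint_efforts": joint torques, N m; "ee_pos": TCP position; "tcp_rot": TCP orientation; "wrist_force": force on the tool from outside, world axes, zero at the start; "torque": the same for the moment, N m; "opening": finger opening in m; "grasp_force": force on a finger pad.
Only numpy, scipy, OpenCV 4.12 (cv2) and the standard library are available. Lean on these libraries where they do the work, as an engineer would, in place of code of your own. Each camera call takes 0.05 s, during which the arm holds its last target. There are 200 camera calls.

## Task

Start up the inspection bench: with the fingertips, lightly press the blue key (power), then the green key (fume fan), then the yellow key (microscope light), pushing each one well down, past half of its travel, where it stays by itself. The switch boxes stand loose on the mat: do not lift, tip or push them along, and press gently. Do not touch the red stop switch and leave everything else on the bench where it is.

Things in the scene. Friction and masses are not known exactly. Their poses are not given: they have to be found in the camera images.
- blue_switch: Loose switch box with the blue key: grey painted square box 66 x 66 mm, top face 40 mm above its underside, on a rubber foot, about 0.5 kg. Origin: centre of its underside; z up, box sides along x and y. It stands on the blue bench mat, whose top is 3 mm above the work surface.
- blue_top (a point): Centre of the flat top of the round blue key (32 mm across) in the middle of its box; 61.5 mm above the box's underside when up (21.5 mm proud of the box); it sinks with the key and with its own give under the finger.
- blue_key (a joint): How far the blue key is pushed in, m: 0 up (as at the start), 0.008 at its stop. Slides straight down at about 2.5 N of friction and stays where it is left. Its soft cap also gives 1.2 N/mm under the finger, up to 8 mm, and springs back: the top goes down 2 mm before the key moves, 10 mm to bring it to its stop; then the force climbs, to 10 N at 16 mm, where it is rigid.
- green_switch: Loose switch box with the green key: grey painted square box 66 x 66 mm, top face 40 mm above its underside, on a rubber foot, about 0.5 kg. Origin: centre of its underside; z up, box sides along x and y. It stands on the blue bench mat, whose top is 3 mm above the work surface.
- green_top (a point): Centre of the flat top of the round green key (32 mm across) in the middle of its box; 61.5 mm above the box's underside when up (21.5 mm proud of the box); it sinks with the key and with its own give under the finger.
- green_key (a joint): How far the green key is pushed in, m: 0 up (as at the start), 0.008 at its stop. Slides straight down at about 2.5 N of friction and stays where it is left. Its soft cap also gives 1.2 N/mm under the finger, up to 8 mm, and springs back: the top goes down 2 mm before the key moves, 10 mm to bring it to its stop; then the force climbs, to 10 N at 16 mm, where it is rigid.
- yellow_switch: Loose switch box with the yellow key: grey painted square box 66 x 66 mm, top face 40 mm above its underside, on a rubber foot, about 0.5 kg. Origin: centre of its underside; z up, box sides along x and y. It stands on the blue bench mat, whose top is 3 mm above the work surface.
- yellow_top (a point): Centre of the flat top of the round yellow key (32 mm across) in the middle of its box; 61.5 mm above the box's underside when up (21.5 mm proud of the box); it sinks with the key and with its own give under the finger.
- yellow_key (a joint): How far the yellow key is pushed in, m: 0 up (as at the start), 0.008 at its stop. Slides straight down at about 2.5 N of friction and stays where it is left. Its soft cap also gives 1.2 N/mm under the finger, up to 8 mm, and springs back: the top goes down 2 mm before the key moves, 10 mm to bring it to its stop; then the force climbs, to 10 N at 16 mm, where it is rigid.
- red_switch: Loose black box of the same size (66 x 66 mm, 40 mm high) with a red mushroom key 40 mm across, its top 61.5 mm above the underside: the stop switch. Origin: centre of its underside.
- spool: Loose solder spool standing on end: bare metal, 58 mm across, 46 mm high. Origin: centre of its underside.
- dust_cap: Loose black eyepiece dust cap, 40 mm across, 26 mm high. Origin: centre of its underside.
- spray_can: Loose upright spray can, 66 mm across, 190 mm high, blue and green. Origin: centre of its underside.
- flux_bottle: Loose upright amber bottle, 36 mm across, 75 mm high, black cap. Origin: centre of its underside.
- screwdriver: Loose screwdriver lying down, 180 mm long, orange handle; its own x axis runs from handle to tip. Origin: middle of its length, underside.
- parts_tray: Loose black divided parts tray, 100 x 120 mm, 28 mm high. Origin: centre of its underside.
Things that resemble listed ones, but are neither listed nor needed, are in the scene too. What is shaped like the green_switch but orange or purple is not meant.

How it is judged (in metres and radians):
On the way, in this order (a step that is already met when the one before it is completed fails the run):
1. the blue key is pressed down (more than 4 mm of its 8 mm) (value of joint blue_key above 0.004 m), for 0.1 s.
2. the green key is pressed down (more than 4 mm of its 8 mm) (value of joint green_key above 0.004 m), for 0.1 s.
3. the yellow key is pressed down (more than 4 mm of its 8 mm) (value of joint yellow_key above 0.004 m), for 0.1 s.
At the end, for the whole second after the job is handed in: The blue, green and yellow keys are each more than 4 mm in (of 8 mm), pressed in that order; all four switch boxes are upright (within 0.1 rad), at rest and within 15 mm of where they stood, and every other listed thing is within 15 mm of its start (value of joint each of blue_key, green_key, yellow_key above 0.004 m and distance of each of blue_switch, green_switch, yellow_switch, red_switch, spool, dust_cap, spray_can, flux_bottle, screwdriver, parts_tray from where it was at the start of the episode below 0.015 m and angle between each of blue_switch, green_switch, yellow_switch, red_switch's own z axis and vertical below 0.1 rad and linear speed of each of blue_switch, green_switch, yellow_switch, red_switch below 0.02 m/s); the robot touches nothing.
It fails at once if a key goes in more than 2 mm before its turn ((value of joint green_key above 0.002 m and value of joint blue_key below 0.004 m) or (value of joint yellow_key above 0.002 m and value of joint green_key below 0.004 m) or (value of joint yellow_key above 0.002 m and value of joint blue_key below 0.004 m)).
It fails at once if a switch box or its key is pushed with more than 15 N (contact force between any of blue_switch, green_switch, yellow_switch and the fingers above 15 N or contact force between any of blue_switch, green_switch, yellow_switch and the arm above 15 N).
It fails at once if the red stop switch is touched (contact force between red_switch and the fingers above 0.3 N or contact force between red_switch and the arm above 0.3 N).
It fails at once if a switch box is lifted more than 8 mm, tipped more than 0.15 rad or shifted more than 15 mm (height (world z) of any of blue_switch, green_switch, yellow_switch, red_switch above 0.011 m or angle between any of blue_switch, green_switch, yellow_switch, red_switch's own z axis and vertical above 0.15 rad or distance of any of blue_switch, green_switch, yellow_switch, red_switch from where it was at the start of the episode above 0.015 m).
It fails at once if something else on the bench is shifted more than 15 mm or knocked over (distance of any of spool, dust_cap, spray_can, flux_bottle, screwdriver, parts_tray from where it was at the start of the episode above 0.015 m or angle between any of spool, dust_cap, spray_can, flux_bottle, parts_tray's own z axis and vertical above 0.3 rad).
It also fails if it takes over 43 s, if anything falls off the work surface, if the arm or the gripper's body presses on something with over 40 N, if the wrist force passes 120 N, or if a joint passes its speed limit or range.

## Working session

There is one attempt and no reset: what is moved stays moved. The work goes in short steps, Python scripts to look and compute and a shell command to move; the robot and the scene stay as the last step left them, time stands still between calls to the robot, and variables do not carry over. Pictures are saved under pics/ and viewed, at most 10 in all, crops included, and the job is handed in when it is done.

```bash
mkdir -p pics; cat > h.py <<'E'
import numpy as np, cv2
from workcell import readout, imaging, bot, spotter
def ray(name,uv):
    i=imaging.camera_info(name); f=210/np.tan(np.radians(i["vertical_fov"]/2))
    d=np.array([(uv[0]-i["cx"])/f,(uv[1]-i["cy"])/f]); s=d.copy()
    for _ in range(20): s=d/(1+i["k1"]*(s@s))
    E=np.array(i["extrinsics"]); return E, np.array([s[0],s[1],1.])
def at_depth(name,uv,z):
    E,r=ray(name,uv); return (E@np.append(r*z,1))[:3]
def at_height(name,uv,h):
    E,r=ray(name,uv); d=E[:3,:3]@r; o=E[:3,3]; return o+d*(h-o[2])/d[2]
E
python3 - <<'E'
from h import *
np.set_printoptions(precision=4,suppress=True)
for n in ("top","side"):
    p,d=imaging.camera(n); cv2.imwrite(f"pics/{n}0.png",p[:,:,::-1])
    print(n,np.array(imaging.camera_info(n)["extrinsics"])[:3,3])
    for t in ("blue_top","green_top","yellow_top","red_switch"):
        for m in spotter.mark_of(n,t)[:4]:
            u=m["uv"]; c,r=int(round(u[0])),int(round(u[1]))
            z=np.median(d[max(r-2,0):r+3,max(c-2,0):c+3])
            print(t,round(m["confidence"],2),np.round(u,1),at_depth(n,u,z),at_height(n,u,.0645 if "top" in t else .003))
o=readout.get_obs();print(o["time"],o["ee_pos"],o["tcp_rot"],o["opening"])
E
```

```text
top [ 0.3661 -0.0021  0.939 ]
blue_top 0.65 [277.1 218. ] [0.5106 0.0237 0.0453] [0.5075 0.0232 0.0645]
green_top 0.73 [190.  235.6] [0.4718 0.2203 0.0466] [0.4697 0.2158 0.0645]
green_top 0.66 [325.9 172.6] [ 0.6108 -0.0877  0.065 ] [ 0.6109 -0.0878  0.0645]
green_top 0.62 [331.9 235.9] [ 0.4666 -0.0975  0.0646] [ 0.4666 -0.0975  0.0645]
green_top 0.59 [421.7 324.5] [ 0.2774 -0.2822  0.0614] [ 0.2777 -0.2813  0.0645]
yellow_top 0.61 [184.4 233.8] [0.4737 0.2282 0.0649] [0.4738 0.2283 0.0645]
red_switch 0.77 [392.9 229.9] [ 0.4791 -0.2323  0.0634] [ 0.4869 -0.2482  0.003 ]
side [ 0.4164 -0.7504  0.7038]
blue_top 0.77 [259.2 209.9] [0.4965 0.023  0.063 ] [0.4963 0.0213 0.0645]
green_top 0.73 [375.2 216. ] [ 0.7371 -0.0486  0.0649] [ 0.7373 -0.0481  0.0645]
green_top 0.73 [254.  249.3] [ 0.4688 -0.0985  0.0648] [ 0.4688 -0.0982  0.0645]
green_top 0.6 [283.1 152.4] [0.607  0.3388 0.0002] [0.5896 0.2392 0.0645]
green_top 0.51 [321.3 233.6] [ 0.6104 -0.0802  0.0651] [ 0.6106 -0.0795  0.0645]
yellow_top 0.64 [330.3 350.8] [ 0.5636 -0.3351  0.0379] [ 0.5577 -0.3516  0.0645]
yellow_top 0.49 [240.  158.5] [0.4776 0.2367 0.0625] [0.4774 0.2336 0.0645]
red_switch 0.63 [275.8 324.7] [ 0.4828 -0.2693  0.043 ] [ 0.4868 -0.2402  0.003 ]
0.5 [0.1838 0.5183 0.2312] [-179.9939    0.0002  160.4733] 0.08543533265253496
```

View pics/top0.png

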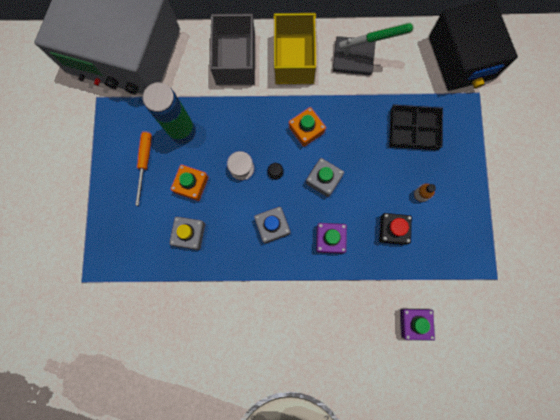

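View pics/side0.png

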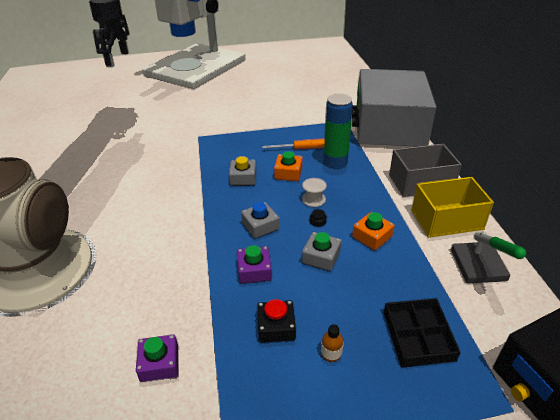

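The top view shows the grey boxes: blue key at about (272,223), green at (325,174) and yellow at (184,232). Red is at (399,228), and the orange and purple boxes are look-alikes. In the side view the keys are at (259,210), (321,240) and (241,161). I'll refine the centres from colour and depth.

```bash
python3 - <<'E'
from h import *
np.set_printoptions(precision=4,suppress=True)
S={"top":{"blue":(272,223),"green":(325,174),"yellow":(184,232)},"side":{"blue":(259,210),"green":(321,240),"yellow":(241,161)}}
H={"blue":(100,125),"green":(45,85),"yellow":(20,35)}
for n in S:
    p,d=imaging.camera(n); hsv=cv2.cvtColor(p,cv2.COLOR_RGB2HSV)
    for k,(c,r) in S[n].items():
        P=[]
        for v in range(r-16,r+17):
            for u in range(c-16,c+17):
                if d[v,u]>0 and H[k][0]<=hsv[v,u,0]<=H[k][1] and hsv[v,u,1]>120:
                    w=at_depth(n,(u,v),d[v,u])
                    if .058<w[2]<.075: P.append(at_height(n,(u,v),.0645).tolist()+[w[2]])
        P=np.array(P); print(n,k,len(P),"mid",(P[:,:2].min(0)+P[:,:2].max(0))/2,"mean",P[:,:2].mean(0),"size",np.ptp(P[:,:2],axis=0),"z",np.median(P[:,3]))
E
```

```text
top blue 158 mid [0.4976 0.0368] mean [0.4975 0.037 ] size [0.0293 0.0311] z 0.06435454957189951
top green 150 mid [ 0.6089 -0.0868] mean [ 0.6087 -0.0861] size [0.0305 0.0297] z 0.06469392393979301
top yellow 159 mid [0.4801 0.2307] mean [0.4801 0.231 ] size [0.0312 0.0291] z 0.06440747371040134
side blue 125 mid [0.4968 0.0317] mean [0.4966 0.0318] size [0.0292 0.0367] z 0.06450433033627456
side green 152 mid [ 0.6085 -0.0923] mean [ 0.6086 -0.0925] size [0.0314 0.0362] z 0.06428670232216227
side yellow 74 mid [0.4799 0.2241] mean [0.4799 0.224 ] size [0.0282 0.0339] z 0.06249479971829458
```

```bash
python3 -m jog '[{"rotation":[0,0,0],"translation":[30,-46,0],"grip":0},{"rotation":[0,0,0],"translation":[60,-92,0],"grip":0},{"rotation":[0,0,0],"translation":[90,-139,0],"grip":0},{"rotation":[0,0,0],"translation":[120,-185,0],"grip":0},{"rotation":[0,0,0],"translation":[150,-231,0],"grip":0},{"rotation":[0,0,0],"translation":[180,-277,0],"grip":0},{"rotation":[0,0,0],"translation":[210,-323,0],"grip":0},{"rotation":[0,0,0],"translation":[240,-370,0],"grip":0},{"rotation":[0,0,0],"translation":[270,-416,0],"grip":0},{"rotation":[0,0,0],"translation":[300,-462,-30],"grip":0},{"rotation":[0,0,0],"translation":[313.5,-482.8,-60],"grip":0},{"rotation":[0,0,0],"translation":[313.5,-482.8,-100],"grip":0},{"rotation":[0,0,0],"translation":[313.5,-482.8,-130],"grip":0},{"rotation":[0,0,0],"translation":[313.5,-482.8,-130],"grip":0},{"rotation":[0,0,0],"translation":[313.5,-482.8,-130],"grip":0},{"rotation":[0,0,0],"translation":[313.5,-482.8,-130],"grip":0}]' 20
python3 - <<'E'
from h import *
for n in ("side","top"):
    p,d=imaging.camera(n); cv2.imwrite(f"pics/{n}1.png",cv2.resize(p[130:290,180:380,::-1] if n=="side" else p[120:300,150:390,::-1],None,fx=3,fy=3))
o=readout.get_obs();print(o["time"],o["ee_pos"],o["tcp_rot"],o["wrist_force"],o["opening"])
E
```

```text
time: 2.2
ee_pos: [0.4984, 0.0363, 0.1042]
tcp_rot: [179.9, 0.2, 160.5]
wrist_force: [-0.7, -0.8, -0.2]
opening: 0.0001
grasp_force: 0.0
2.3 [0.49848117 0.03633806 0.10408833] [179.90292728   0.21442431 160.53571256] [-0.17365604  0.92265167  1.50331629] -0.00013793877117924911
```

View pics/side1.png

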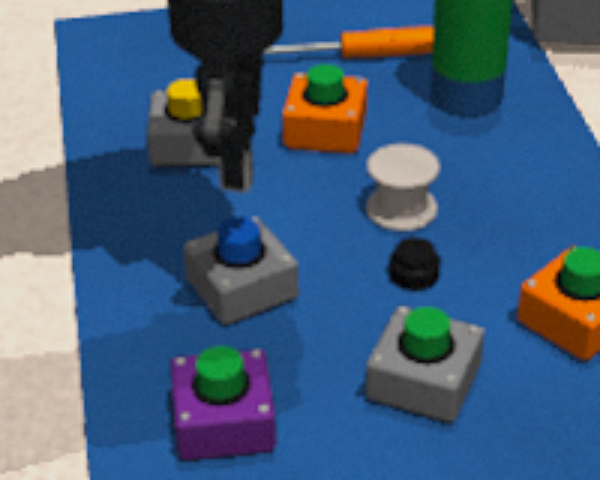

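The side crop shows the shut fingertips (235,185) directly above the blue key (240,240). I'll descend slowly.

```bash
python3 -m jog '[{"rotation":[0,0,0],"translation":[-1,-1,-15],"grip":0},{"rotation":[0,0,0],"translation":[-1,-1,-30],"grip":0},{"rotation":[0,0,0],"translation":[-1,-1,-36],"grip":0},{"rotation":[0,0,0],"translation":[-1,-1,-38],"grip":0},{"rotation":[0,0,0],"translation":[-1,-1,-40],"grip":0},{"rotation":[0,0,0],"translation":[-1,-1,-42],"grip":0},{"rotation":[0,0,0],"translation":[-1,-1,-44],"grip":0},{"rotation":[0,0,0],"translation":[-1,-1,-46],"grip":0},{"rotation":[0,0,0],"translation":[-1,-1,-48],"grip":0},{"rotation":[0,0,0],"translation":[-1,-1,-48],"grip":0},{"rotation":[0,0,0],"translation":[-1,-1,-48],"grip":0}]'
python3 - <<'E'
from h import *
p,d=imaging.camera("side"); cv2.imwrite("pics/side2.png",cv2.resize(p[150:270,200:340,::-1],None,fx=4,fy=4))
o=readout.get_obs();print(o["time"],o["ee_pos"],o["wrist_force"])
E
```

```text
time: 3.4
ee_pos: [0.4964, 0.0345, 0.0535]
tcp_rot: [180.0, 0.0, 160.5]
wrist_force: [-1.7, 0.4, 3.3]
opening: 0.0002
grasp_force: 1.8
3.45 [0.49645058 0.03455249 0.05348253] [-2.96007868  0.54883081  3.71274654]
```

View pics/side2.png

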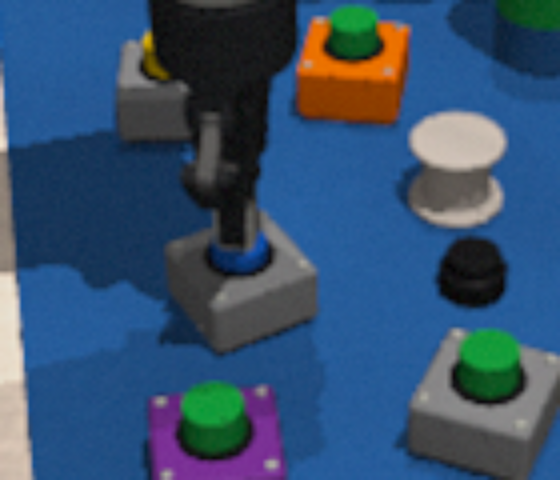

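The side crop shows the tip centred on the blue key and the key sunk, with 3.5 N at 11 mm down. I'll lift and move to green.

```bash
python3 -m jog '[{"rotation":[0,0,0],"translation":[0,0,10],"grip":0},{"rotation":[0,0,0],"translation":[0,0,30],"grip":0},{"rotation":[0,0,0],"translation":[0,0,60],"grip":0},{"rotation":[0,0,0],"translation":[28,-30,60],"grip":0},{"rotation":[0,0,0],"translation":[56,-61,60],"grip":0},{"rotation":[0,0,0],"translation":[84,-92,60],"grip":0},{"rotation":[0,0,0],"translation":[112.5,-122.5,60],"grip":0},{"rotation":[0,0,0],"translation":[112.5,-122.5,60],"grip":0},{"rotation":[0,0,0],"translation":[112.5,-122.5,60],"grip":0},{"rotation":[0,0,0],"translation":[112.5,-122.5,60],"grip":0},{"rotation":[0,0,0],"translation":[112.5,-122.5,60],"grip":0}]'
python3 - <<'E'
from h import *
p,d=imaging.camera("side"); cv2.imwrite("pics/side3.png",cv2.resize(p[150:300,200:400,::-1],None,fx=4,fy=4))
o=readout.get_obs();print(o["time"],o["ee_pos"],o["wrist_force"])
E
```

```text
time: 4.55
ee_pos: [0.6085, -0.0871, 0.1139]
tcp_rot: [180.0, 0.0, 160.5]
wrist_force: [-0.4, 0.2, 0.7]
opening: 0.0002
grasp_force: 0.0
4.6 [ 0.60850597 -0.08712969  0.11395633] [ 0.56393662 -0.05840709 -0.06981121]
```

View pics/side3.png

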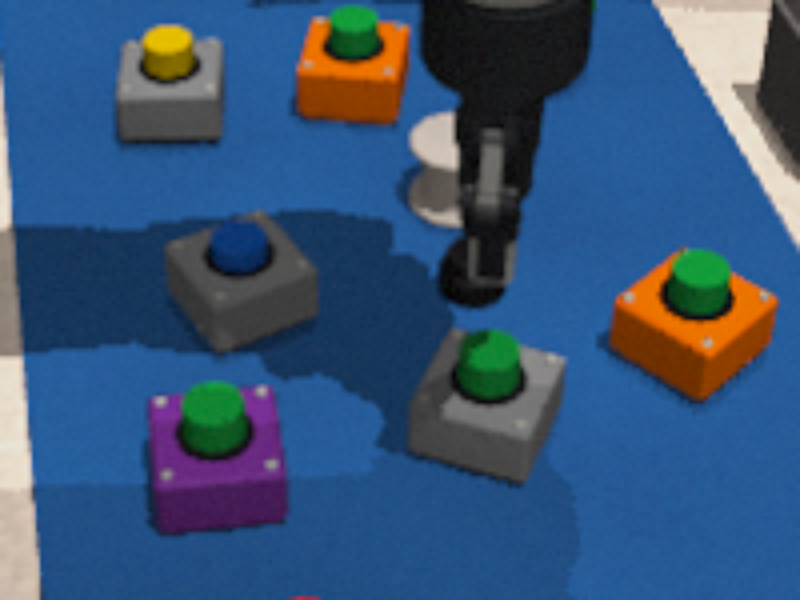

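The blue key at (240,245) has stayed low, its box hasn't moved, and the tip hangs over the green key (490,360). Next I press green.

```bash
python3 -m jog '[{"rotation":[0,0,0],"translation":[0,0,-20],"grip":0},{"rotation":[0,0,0],"translation":[0,0,-38],"grip":0},{"rotation":[0,0,0],"translation":[0,0,-46],"grip":0},{"rotation":[0,0,0],"translation":[0,0,-49],"grip":0},{"rotation":[0,0,0],"translation":[0,0,-51],"grip":0},{"rotation":[0,0,0],"translation":[0,0,-53],"grip":0},{"rotation":[0,0,0],"translation":[0,0,-55],"grip":0},{"rotation":[0,0,0],"translation":[0,0,-57],"grip":0},{"rotation":[0,0,0],"translation":[0,0,-59],"grip":0},{"rotation":[0,0,0],"translation":[0,0,-60.5],"grip":0},{"rotation":[0,0,0],"translation":[0,0,-60.5],"grip":0},{"rotation":[0,0,0],"translation":[0,0,-60.5],"grip":0}]'
```

```text
time: 5.8
ee_pos: [0.6091, -0.0879, 0.0531]
tcp_rot: [180.0, 0.0, 160.5]
wrist_force: [0.8, 2.8, 5.0]
opening: -0.0001
grasp_force: 2.0
```

```bash
python3 -m jog '[{"rotation":[0,0,0],"translation":[0,0,10],"grip":0},{"rotation":[0,0,0],"translation":[0,0,30],"grip":0},{"rotation":[0,0,0],"translation":[0,0,60],"grip":0},{"rotation":[0,0,0],"translation":[-16,40,60],"grip":0},{"rotation":[0,0,0],"translation":[-32,80,60],"grip":0},{"rotation":[0,0,0],"translation":[-48,120,60],"grip":0},{"rotation":[0,0,0],"translation":[-65,160,60],"grip":0},{"rotation":[0,0,0],"translation":[-81,200,60],"grip":0},{"rotation":[0,0,0],"translation":[-97,240,60],"grip":0},{"rotation":[0,0,0],"translation":[-113,280,60],"grip":0},{"rotation":[0,0,0],"translation":[-129,317.5,60],"grip":0},{"rotation":[0,0,0],"translation":[-129,317.5,60],"grip":0},{"rotation":[0,0,0],"translation":[-129,317.5,60],"grip":0},{"rotation":[0,0,0],"translation":[-129,317.5,60],"grip":0},{"rotation":[0,0,0],"translation":[-129,317.5,60],"grip":0}]'
python3 - <<'E'
from h import *
p,d=imaging.camera("side"); cv2.imwrite("pics/side4.png",cv2.resize(p[110:300,180:400,::-1],None,fx=3,fy=3))
o=readout.get_obs();print(o["time"],o["ee_pos"],o["wrist_force"])
E
```

```text
time: 7.3
ee_pos: [0.4803, 0.2285, 0.1129]
tcp_rot: [-180.0, 0.0, 160.4]
wrist_force: [0.8, -0.1, -0.4]
opening: -0.0001
grasp_force: 0.0
7.35 [0.4803101  0.22854066 0.11281009] [ 0.42928576  0.280282   -0.86205488]
```

View pics/side4.png

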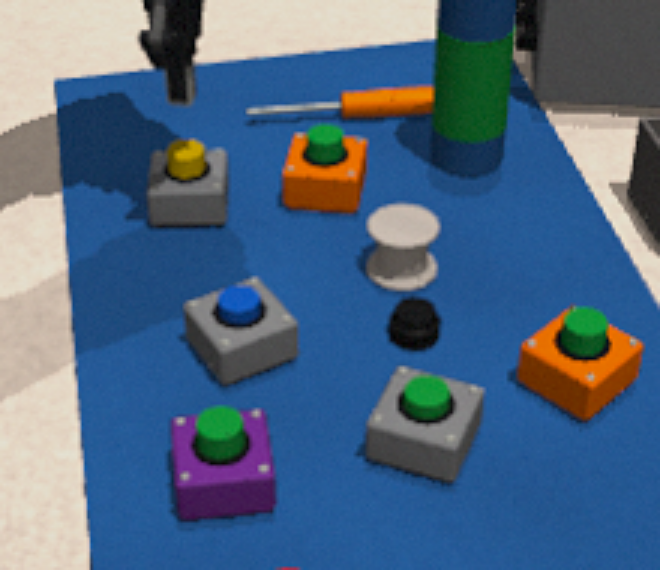

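The green key (428,398) is now visibly lower than the purple look-alike's, blue is still down, and the boxes haven't moved. The tip is over yellow (185,160), so I press that next.

```bash
python3 -m jog '[{"rotation":[0,0,0],"translation":[0,0,-20],"grip":0},{"rotation":[0,0,0],"translation":[0,0,-38],"grip":0},{"rotation":[0,0,0],"translation":[0,0,-46],"grip":0},{"rotation":[0,0,0],"translation":[0,0,-49],"grip":0},{"rotation":[0,0,0],"translation":[0,0,-51],"grip":0},{"rotation":[0,0,0],"translation":[0,0,-53],"grip":0},{"rotation":[0,0,0],"translation":[0,0,-55],"grip":0},{"rotation":[0,0,0],"translation":[0,0,-57],"grip":0},{"rotation":[0,0,0],"translation":[0,0,-59],"grip":0},{"rotation":[0,0,0],"translation":[0,0,-60],"grip":0},{"rotation":[0,0,0],"translation":[0,0,-60],"grip":0},{"rotation":[0,0,0],"translation":[0,0,-60],"grip":0}]'
python3 -m jog '[{"rotation":[0,0,0],"translation":[0,0,10],"grip":0},{"rotation":[0,0,0],"translation":[0,0,30],"grip":0},{"rotation":[0,0,0],"translation":[0,0,70],"grip":0},{"rotation":[0,0,0],"translation":[0,0,110],"grip":0},{"rotation":[0,0,0],"translation":[-40,40,130],"grip":0},{"rotation":[0,0,0],"translation":[-70,70,130],"grip":0},{"rotation":[0,0,0],"translation":[-100,100,130],"grip":0},{"rotation":[0,0,0],"translation":[-130,130,130],"grip":0},{"rotation":[0,0,0],"translation":[-150,150,130],"grip":0},{"rotation":[0,0,0],"translation":[-150,150,130],"grip":0},{"rotation":[0,0,0],"translation":[-150,150,130],"grip":0}]'
python3 - <<'E'
from h import *
np.set_printoptions(precision=4,suppress=True)
p,d=imaging.camera("top"); cv2.imwrite("pics/top5.png",p[:,:,::-1])
for k,(c,r) in {"blue":(272,223),"green":(325,174),"yellow":(184,232)}.items():
    z=np.median(d[r-2:r+3,c-2:c+3]); print(k,at_depth("top",(c,r),z))
p,d=imaging.camera("side"); cv2.imwrite("pics/side5.png",p[:,:,::-1])
E
```

```text
time: 8.55
ee_pos: [0.4802, 0.2296, 0.0531]
tcp_rot: [180.0, 0.0, 160.5]
wrist_force: [2.5, -2.4, 4.5]
opening: -0.0003
grasp_force: 2.0
time: 9.65
ee_pos: [0.3292, 0.3798, 0.1829]
tcp_rot: [-180.0, -0.0, 160.6]
wrist_force: [0.0, 0.2, -0.9]
opening: 0.0
grasp_force: 0.0
blue [0.4975 0.0349 0.0569]
green [ 0.6099 -0.0864  0.0565]
yellow [0.4788 0.2314 0.0568]
```

View pics/side5.png

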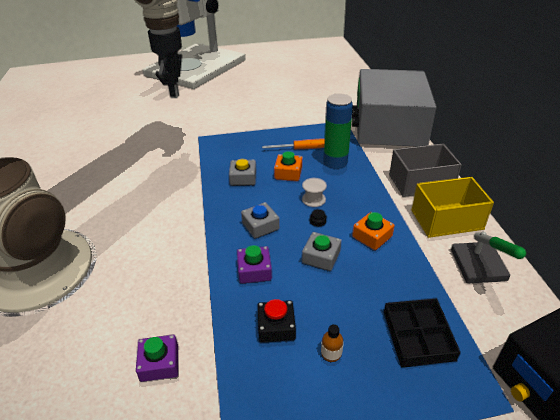

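All three key tops now measure about 0.0567 m, roughly 8 mm in. The side view shows blue (259,211), green (321,242) and yellow (241,163) low, nothing displaced, and the arm clear.

```bash
python3 -c "from workcell import bot; print(bot.job_done())"
```

```text
the job is handed in; nothing more can be done
None
```

I pressed the blue, green and yellow keys in that order, each about 8 mm in and staying down. The last side picture shows no box or other item shifted, the red stop switch was not touched, and the job is handed in; it returned no verdict.

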